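# Lay the second course of a firebrick heat shield

## Robot

A 6-joint arm with a two-finger parallel gripper is mounted at the origin on the work surface. World frame = base frame: x ahead of the robot, y to its left, z up, the work surface at z = 0. Lengths are in m, angles in rad, forces in N, time in s.
With the tool pointing down it reaches from about 0.375 to 0.975 m from the base axis. Payload 3.8 kg.
Tool frame: the origin (TCP) lies midway between the tips of the shut fingers; the grasp point (between the pads) lies 19 mm behind it (bot.grip_point_offset is the z of the grasp point in the tool frame, in m); z points along the fingers, y is the line along which they close (so a half turn about z gives the same grasp; the last joint's range is limited). The gripper opens to 85 mm and grips with 20 to 120 N. Pads are 22 mm wide; open, the fingers measure 114 mm over their backs; the gripper's body (76 mm by 85 mm) begins 54 mm behind the grasp point. The pads swing forward as they close: fully open they stand 13 mm farther back than shut.
Start: joints at [1.278, 0.264, 1.604, -0, 1.274, -0.037], TCP at [0.171, 0.653, 0.231] pointing down, gripper open.
Joint ranges: [-2.63, 2.63], [-0.94, 2.18], [0.31, 2.57], [-1.31, 4.45], [0, 2.66], [-2.55, 2.55]. Speed limits (rad/s): [2.57, 2.57, 3.14, 3.14, 3.14, 3.14].

## Interface

Orientations are given as a rotation vector (axis times angle).
In Python, from workcell import sensors, optics, order, bot gives the robot as it stands.
- The arm moves only by the tool play_rows, never from a script. Its argument "commands" is a list of rows, each a list of 6 numbers: the shift along the tool's x, y, z in cm, then the turn, a rotation vector about the tool's x, y, z in rad. In form: [[dx, dy, dz, wx, wy, wz], ...]. A call has 1 to 5 rows; each row shifts and turns the commanded pose from where the row before left it, along the tool's axes as they then stand; what a row does not reach is not made up. A row lasts 1/12 s, in which the tool goes at most 41.7 mm and 7.16 degrees, less where a joint would pass 70% of its speed; a pose out of reach is approached as far as the arm can. A call with a gripper value outside its range is refused whole. "grip" is the closure, from 0 (fully open) to 1 (shut), set as the call begins (left out, the last holds). The fingers move at their own pace and stop on an object; "force" is the grip in N (left out, the last holds). Time passes only in rows, so rows that do not move let the fingers close. It gives the time, the measured TCP pose, the force, the opening and the grip force at its end, in the units of the state.
- sensors.read_state(): the state, without advancing time (a new reading comes with each control period).
- optics.read_camera(name): name is "side" or "top" or "wrist"; returns the picture (480x640x3 uint8, red, green, blue); there is no depth.
- optics.camera_info(name): a dict with "mtx" (3x3 intrinsics, pixels), "R" (3x3) and "t" (3): a world point X has camera coordinates R X + t. Camera axes: x right, y down, z forward; pixel columns grow to the right and rows downward; lengths in m; the calibration is good to about 2 mm. A picture is of the moment at which its call begins: read the wrist's pose just before it. camera_info takes no time and is no camera call; for the wrist camera it gives the pose at the moment of the call.
- order.finish_job(): hands the job in; it is judged then, once.
The state is a dict: "time": time; "q": joint angles; "joint_vel": joint speeds; "joint_torque": joint torques, N m; "tool_pos": TCP position; "tcp_rot": TCP orientation; "wrist_force": force on the tool from outside, world axes, zero at the start; "torque": the same for the moment, N m; "width": opening from 0.0 (shut) to 1.0 (fully open); "grip_force": force on a finger pad.
Only numpy, scipy, OpenCV 4.12 (cv2) and the standard library are available. Lean on these libraries where they do the work, as an engineer would, in place of code of your own. Each camera call takes 0.05 s, during which the arm holds its last target. There are 200 camera calls.

## Task

Carry on the little firebrick heat shield on the soldering bench: lay the two loose full-size bricks flat on the lower course, lined up with it, one centred over each of its two open joints so that each brick bridges the two bricks below. Set them down rather than dropping them, and leave the half brick where it lies.

Things in the scene. Friction and masses are not known exactly. Their poses are not given: they have to be found in the camera images.
- course: Lower course, fixed: three off-white firebricks in a row, each 115 long, 55 wide, 40 mm high, with two open 15 mm joints, on a dark steel strip 85 x 400 x 12 mm. Origin: strip's underside centre, on the bench below the middle brick; y along the row, x across, z up. Flat brick tops 52 mm above the origin; joint centres at x = 0, y = +65 and -65 mm. Stands beyond the loose bricks.
- brick_a: Loose full-size off-white firebrick like those in the course: 115 mm long (y axis), 55 wide (x), 40 high (z), about 0.18 kg. Origin: centre of its underside. Lies flat on the bench between robot and course, in a loose row with the other full brick, the half brick and a thin slab (a full brick's outline but only 14 mm thick, not to be used).
- brick_b: The other loose full-size firebrick, identical to brick_a: 115 mm long (y), 55 mm wide (x), 40 mm high (z), origin at the centre of its underside. Either brick may go over either joint.
- half_brick: A half brick of the same material, 55 x 55 mm and 40 mm high, lying on the bench in the same loose row. Origin: centre of its underside. Not to be used; leave it where it lies.
Not all that is in view belongs to the job. Leave any black, brown or yellow look-alike of the brick_b alone.

How it is judged:
At the end, for the whole second after the job is handed in: A full brick rests over each joint of the course: centre within 15 mm of the joint along and across the row, underside within 5 mm of the course's top, tilt under 0.1 rad, length within 10 degrees of the row, nearly still; the half brick within 30 mm of its start (((x of brick_a in the frame of course between -0.015 and 0.015 m and y of brick_a in the frame of course between 0.05 and 0.08 m and z of brick_a in the frame of course between 0.047 and 0.057 m and x of brick_b in the frame of course between -0.015 and 0.015 m and y of brick_b in the frame of course between -0.08 and -0.05 m and z of brick_b in the frame of course between 0.047 and 0.057 m) or (x of brick_a in the frame of course between -0.015 and 0.015 m and y of brick_a in the frame of course between -0.08 and -0.05 m and z of brick_a in the frame of course between 0.047 and 0.057 m and x of brick_b in the frame of course between -0.015 and 0.015 m and y of brick_b in the frame of course between 0.05 and 0.08 m and z of brick_b in the frame of course between 0.047 and 0.057 m)) and angle between the y axis of each of brick_a, brick_b and the y axis of course, either way round below 0.175 rad and angle between each of brick_a, brick_b's own z axis and vertical below 0.1 rad and linear speed of each of brick_a, brick_b below 0.02 m/s and distance of half_brick from where it was at the start of the episode below 0.03 m); the robot touches nothing.
It fails at once if brick_a is dropped (falls free faster than 0.6 m/s, a fall of about 20 mm) (linear speed of brick_a above 0.6 m/s and contact force between the fingers and brick_a below 0.05 N).
It fails at once if brick_b is dropped (falls free faster than 0.6 m/s, a fall of about 20 mm) (linear speed of brick_b above 0.6 m/s and contact force between the fingers and brick_b below 0.05 N).
It fails at once if the half brick is moved more than 30 mm (distance of half_brick from where it was at the start of the episode above 0.03 m).
It also fails if it takes over 46 s, if anything falls off the work surface, if the arm or the gripper's body presses on something with over 40 N, if the wrist force passes 120 N, or if a joint passes its speed limit or range.

## Working session

There is one attempt and no reset: what is moved stays moved. The work goes in short steps, Python scripts to look and compute and a tool call to move; the robot and the scene stay as the last step left them, time stands still between calls to the robot, and variables do not carry over. Pictures are saved under pics/ and viewed, at most 10 in all, crops included, and the job is handed in when it is done.

Besides the shell and the picture viewer there is one more tool, called as name([rows], argument=value, ...), one row to a line, values as JSON. play_rows: Moves the arm, as the interface text tells. Its arguments: {"type":"object","properties":{"commands":{"type":"array","items":{"type":"array","items":{"type":"number"}}},"grip":{"type":"number"},"force":{"type":"number"}},"required":["commands"]}

```bash
mkdir -p pics; python3 - <<'E'
from workcell import sensors, optics, order, bot
import cv2,numpy as np
s=sensors.read_state();print(s['time'],s['tool_pos'],s['tcp_rot'],bot.grip_point_offset)
for n in ("side","top"):
    im=optics.read_camera(n);cv2.imwrite(f"pics/{n}0.png",im[:,:,::-1])
    c=optics.camera_info(n);print(n,c['mtx'].tolist(),(-c['R'].T@c['t']).round(3),c['R'].round(3).tolist())
E
```

```text
0.0 [0.17055847 0.65232572 0.22993475] [-0.40061872 -3.11558233  0.00350884] -0.0187
side [[574.5417185270709, 0.0, 318.52643105776156], [0.0, 574.5417185270709, 242.2870826323601], [0.0, 0.0, 1.0]] [-0.258 -0.869  1.034] [[0.821, -0.57, 0.004], [-0.345, -0.503, -0.792], [0.454, 0.649, -0.61]]
top [[490.2614258326385, 0.0, 313.8424064733626], [0.0, 490.2614258326385, 243.9986135220383], [0.0, 0.0, 1.0]] [0.295 0.2   1.263] [[0.016, -1.0, 0.014], [-0.987, -0.018, -0.16], [0.16, -0.011, -0.987]]
```

View pics/top0.png

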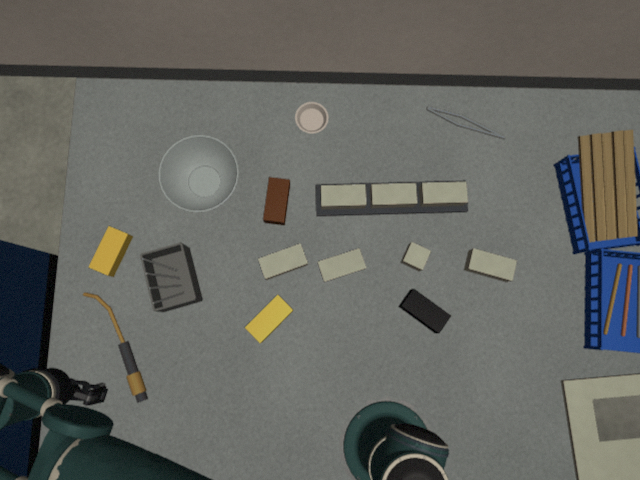

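View pics/side0.png

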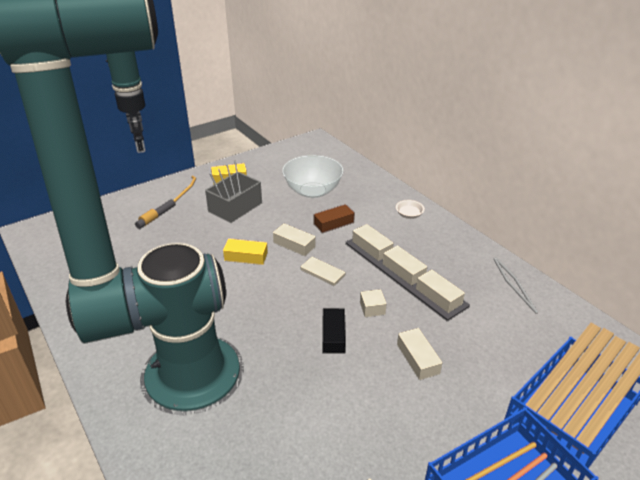

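The top view shows the course at cols 316–468, rows 180–215. The full bricks are at (283,261) and (491,264), the thin slab is at (342,264) and the half brick at (417,256). The side view confirms which one is the thin slab, at about (322,270).

```bash
cat > h.py <<'E'
import cv2,numpy as np
from workcell import sensors, optics
def cast(c,uv,z):
    uv=np.atleast_2d(uv).astype(float)
    d=np.c_[uv,np.ones(len(uv))]@np.linalg.inv(c['mtx']).T@c['R']
    o=-c['R'].T@c['t']
    return (o+d*((z-o[2])/d[:,2])[:,None])[:,:2]
def rects(im,c,z,thr,amin=60,roi=None):
    hsv=cv2.cvtColor(im,cv2.COLOR_RGB2HSV)
    m=((hsv[...,2]>thr)&(hsv[...,1]<80)&(hsv[...,1]>18)).astype(np.uint8)
    out=[]
    for k in cv2.findContours(m,cv2.RETR_EXTERNAL,cv2.CHAIN_APPROX_NONE)[0]:
        if cv2.contourArea(k)<amin: continue
        p=cast(c,k[:,0],z)
        (x,y),(w,h),a=cv2.minAreaRect((p*1000).astype(np.float32))
        if w>h: w,h,a=h,w,a-90   # h long; long axis direction angle a+90
        out.append((k[:,0].mean(0).round().tolist(),round(x),round(y),round(w),round(h),round((a+90)%180,1)))
    return out
E
python3 - <<'E'
from h import *
im=cv2.imread("pics/top0.png")[:,:,::-1].copy();c=optics.camera_info("top")
print([im[r,q].tolist() for r,q in((261,283),(274,285),(264,342),(274,490),(262,490),(195,345),(230,345))])
for t in (150,175,190):
    print(t)
    for z in (.04,.052):
        for r in rects(im,c,z,t):
            if 240<r[0][0]<530 and 170<r[0][1]<300: print(z,r)
E
```

```text
[[155, 153, 134], [112, 115, 110], [156, 155, 135], [124, 122, 105], [153, 152, 132], [156, 157, 136], [114, 117, 111]]
150
0.04 ([492.0, 264.0], 451, -265, 50, 110, 75.3)
0.04 ([342.0, 264.0], 443, 116, 50, 108, 109.0)
0.04 ([282.0, 261.0], 450, 265, 51, 111, 111.1)
0.04 ([417.0, 256.0], 469, -74, 50, 51, 65.7)
0.04 ([343.0, 195.0], 624, 113, 50, 111, 91.2)
0.04 ([394.0, 194.0], 629, -18, 50, 111, 91.2)
0.04 ([445.0, 192.0], 635, -148, 51, 111, 91.2)
0.052 ([492.0, 264.0], 449, -260, 50, 109, 75.3)
0.052 ([342.0, 264.0], 442, 117, 49, 107, 109.0)
0.052 ([282.0, 261.0], 449, 264, 50, 110, 111.1)
0.052 ([417.0, 256.0], 467, -71, 50, 50, 65.7)
0.052 ([343.0, 195.0], 621, 114, 50, 110, 91.2)
0.052 ([394.0, 194.0], 626, -16, 50, 110, 91.2)
0.052 ([445.0, 192.0], 631, -145, 50, 110, 91.2)
175
190
```

```bash
cat > go.py <<'E'
import sys
from h import *
from scipy.spatial.transform import Rotation as Ro
# usage: go.py x y z(mm, of TCP) ydeg(direction of tool y, mod 180)
x,y,z,a=map(float,sys.argv[1:5])
s=sensors.read_state();R=Ro.from_rotvec(s['tcp_rot']).as_matrix()
d=np.array([x,y,z])/10-np.array(s['tool_pos'])*100
ca=np.degrees(np.arctan2(R[1,1],R[0,1]));da=(a-ca+90)%180-90
print('t',round(s['time'],2),'tcp',np.round(s['tool_pos'],4),'ydir',ca.round(1),'q6',round(s['q'][5],2),'tiltxy(tool z)',R[:2,2].round(3),'width',s['width'])
print('tool shift cm',(R.T@d).round(2),'wz',round(-np.radians(da),3))
th=np.radians(ca+da);Y=np.array([np.cos(th),np.sin(th),0]);Z=np.array([0,0,-1.]);X=np.cross(Y,Z)
print('shift cm after turning',(np.c_[X,Y,Z].T@d).round(2))
E
python3 go.py 450 265 150 21.1
```

```text
t 0.1 tcp [0.1706 0.6524 0.2301] ydir 75.3 q6 -0.04 tiltxy(tool z) [-0.001 -0.002] width 0.9964830618304269
tool shift cm [-36.83 -30.39   8.07] wz 0.947
shift cm after turning [-46.2   12.12   8.01]
```

play_rows([
  [-2.6,-2.15,0,0,0,0],
  [-2.6,-2.15,0,0,0,0],
  [-2.6,-2.15,0,0,0,0],
  [-2.6,-2.15,0,0,0,0],
  [-2.6,-2.15,0,0,0,0],
], grip=0, force=50)

```text
time: 0.52
tool_pos: [0.2697, 0.5145, 0.2306]
tcp_rot: [-0.4, -3.116, 0.002]
wrist_force: [0.5, 0.6, 0.5]
width: 0.999
grip_force: 0.0
```

play_rows([
  [-2.6,-2.15,0,0,0,0],
  [-2.6,-2.15,0,0,0,0],
  [-2.6,-2.15,0,0,0,0],
  [-2.6,-2.15,0,0,0,0],
  [-2.6,-2.15,0,0,0,0],
])

```text
time: 0.93
tool_pos: [0.3683, 0.3776, 0.2309]
tcp_rot: [-0.4, -3.116, 0.001]
wrist_force: [1.3, 0.5, -0.7]
width: 1.003
grip_force: 0.0
```

play_rows([
  [-2.6,-2.15,0,0,0,0],
  [-2.6,-2.15,0,0,0,0],
  [-2.6,-2.15,0,0,0,0],
  [-2.6,-2.15,0,0,0,0],
  [0,0,0.5,0,0,0.12],
])

```text
time: 1.35
tool_pos: [0.4501, 0.2655, 0.227]
tcp_rot: [0.591, 3.082, -0.002]
wrist_force: [0.7, 0.5, 0.0]
width: 0.998
grip_force: 0.0
```

play_rows([
  [0,0,1,0,0,0.12],
  [0,0,1,0,0,0.12],
  [0,0,1,0,0,0.12],
  [0,0,1,0,0,0.12],
  [0,0,1,0,0,0.12],
])

```text
time: 1.77
tool_pos: [0.4464, 0.2694, 0.1753]
tcp_rot: [-1.481, -2.77, 0.001]
wrist_force: [0.3, -0.2, -0.3]
width: 1.001
grip_force: 0.0
```

play_rows([
  [0,0,1,0,0,0.12],
  [0,0,1,0,0,0.1],
  [0,0,0,0,0,0],
  [0,0,0,0,0,0],
])

```text
time: 2.1
tool_pos: [0.446, 0.2693, 0.1553]
tcp_rot: [-1.764, -2.598, 0.003]
wrist_force: [0.5, 0.0, 0.5]
width: 0.998
grip_force: 0.0
```

```bash
python3 go.py 450 265 150 21.1; python3 - <<'E'
from h import *
c=optics.camera_info("wrist");im=optics.read_camera("wrist");cv2.imwrite("pics/w1.png",im[:,:,::-1])
for t in (120,140,150,160): print(t,rects(im,c,.04,t,1500))
E
```

```text
t 2.1 tcp [0.446  0.2693 0.1553] ydir 21.6 q6 0.12 tiltxy(tool z) [-0.002 -0.001] width 0.9978412307182916
tool shift cm [-0.55  0.22  0.53] wz 0.01
shift cm after turning [-0.55  0.22  0.53]
120 [([257.0, 357.0], 440, 135, 49, 104, 109.0), ([317.0, 231.0], 447, 265, 55, 114, 111.1)]
140 [([257.0, 357.0], 440, 135, 49, 104, 109.1), ([316.0, 231.0], 447, 265, 54, 114, 111.1)]
150 [([256.0, 358.0], 440, 135, 49, 104, 109.0), ([317.0, 231.0], 447, 265, 54, 114, 111.1)]
160 [([257.0, 358.0], 440, 135, 49, 103, 109.1), ([316.0, 231.0], 447, 265, 54, 113, 111.1)]
```

View pics/w1.png

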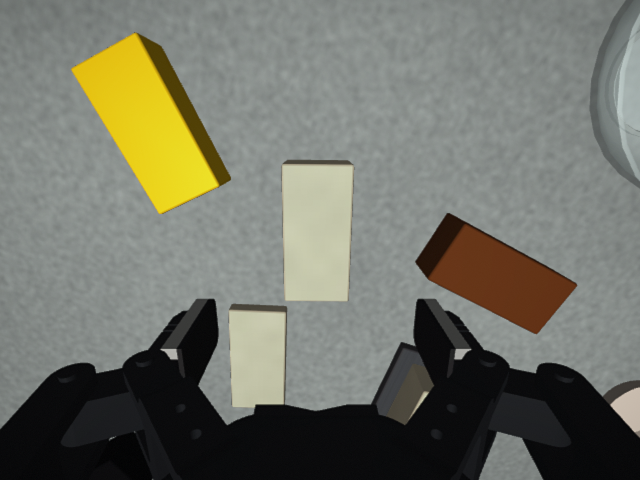

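The wrist view shows the brick at (317,231) with both fingers clear of it. It measures 55x114 mm at world (447,265). I'll descend and grip.

play_rows([
  [-0.45,-0.05,2.5,0,0,0.01],
  [0,0,3,0,0,0],
  [0,0,3,0,0,0],
  [0,0,2.5,0,0,0],
  [0,0,1.5,0,0,0],
])

```text
time: 2.57
tool_pos: [0.4469, 0.2648, 0.0293]
tcp_rot: [-1.778, -2.589, 0.003]
wrist_force: [-0.4, -0.1, -0.9]
width: 0.998
grip_force: 0.0
```

play_rows([
  [0,0,1.2,0,0,0],
  [0,0,0.8,0,0,0],
  [0,0,0,0,0,0],
])

```text
time: 2.82
tool_pos: [0.4475, 0.2651, 0.0103]
tcp_rot: [-1.78, -2.588, 0.002]
wrist_force: [-0.1, -0.4, 0.6]
width: 1.001
grip_force: 0.0
```

play_rows([
  [0,0,0,0,0,0],
  [0,0,0,0,0,0],
  [0,0,0,0,0,0],
  [0,0,0,0,0,0],
  [0,0,0,0,0,0],
], grip=1, force=50)

```text
time: 3.23
tool_pos: [0.4494, 0.2661, 0.013]
tcp_rot: [1.78, 2.587, 0.005]
wrist_force: [-0.4, 0.1, 5.9]
width: 0.631
grip_force: 54.9
```

play_rows([
  [0,0,0,0,0,0],
  [0,0,0,0,0,0],
  [0,0,0,0,0,0],
])

```text
time: 3.48
tool_pos: [0.4494, 0.2661, 0.013]
tcp_rot: [1.78, 2.587, 0.004]
wrist_force: [1.1, 0.1, 6.4]
width: 0.632
grip_force: 55.0
```

play_rows([
  [0,0,-1,0,0,0],
  [0,0,-3,0,0,0],
  [0,0,-3.5,0,0,0],
  [0,0,-3.5,0,0,0],
  [0,0,-3,0,0,0],
])

```text
time: 3.9
tool_pos: [0.4477, 0.2652, 0.1536]
tcp_rot: [1.781, 2.588, 0.001]
wrist_force: [1.0, 0.1, -2.0]
width: 0.634
grip_force: 54.1
```

```bash
python3 go.py 624 49 140 2
```

```text
t 3.9 tcp [0.4477 0.2652 0.1536] ydir 20.9 q6 0.12 tiltxy(tool z) [0. 0.] width 0.6340936250677572
tool shift cm [-26.49   8.75   1.36] wz 0.33
shift cm after turning [-22.22  16.87   1.36]
```

play_rows([
  [0,0,0,0,0,0.11],
  [0,0,0,0,0,0.11],
  [0,0,0,0,0,0.11],
  [-2.6,2,0,0,0,0],
  [-2.6,2,0,0,0,0],
])

```text
time: 4.32
tool_pos: [0.4888, 0.2151, 0.1515]
tcp_rot: [-2.178, -2.263, 0.001]
wrist_force: [0.3, 0.5, -3.0]
width: 0.632
grip_force: 54.1
```

play_rows([
  [-2.6,2,0,0,0,0],
  [-2.6,2,0,0,0,0],
  [-2.6,2,0,0,0,0],
  [-2.6,2,0,0,0,0],
  [0,0,0,0,0,0],
])

```text
time: 4.73
tool_pos: [0.5765, 0.1093, 0.1518]
tcp_rot: [2.184, 2.254, 0.0]
wrist_force: [0.1, 0.2, -0.8]
width: 0.635
grip_force: 54.1
```

```bash
python3 go.py 624 49 140 2; python3 - <<'E'
from h import *
c=optics.camera_info("wrist");im=optics.read_camera("wrist");cv2.imwrite("pics/w2.png",im[:,:,::-1])
for t in (120,150): print(t,rects(im,c,.052,t,1500))
E
```

```text
t 4.73 tcp [0.5765 0.1093 0.1518] ydir 1.8 q6 0.12 tiltxy(tool z) [ 0.003 -0.002] width 0.6353637541196356
tool shift cm [-6.17  4.55  1.21] wz -0.003
shift cm after turning [-6.19  4.53  1.18]
120 [([332.0, 272.0], 584, 56, 126, 228, 91.8), ([158.0, 208.0], 461, 124, 47, 99, 109.0), ([625.0, 129.0], 781, 189, 26, 73, 107.9)]
150 [([336.0, 279.0], 584, 56, 126, 228, 91.8), ([158.0, 208.0], 461, 124, 47, 98, 109.0), ([625.0, 132.0], 781, 189, 26, 73, 107.9)]
```

View pics/w2.png

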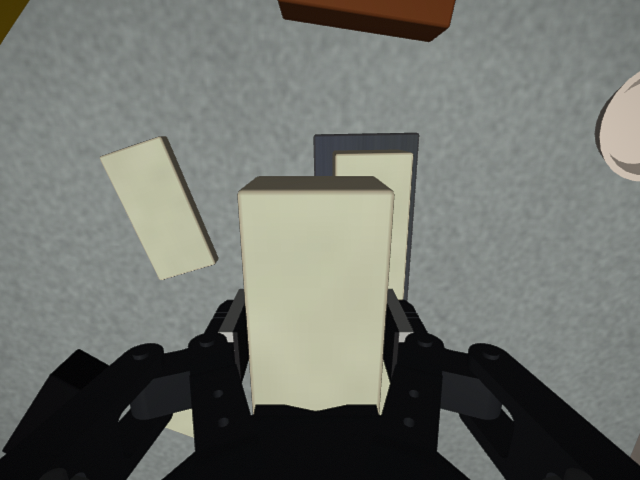

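The held brick's far edge runs (239,190)–(393,190). The course's end brick top edge runs (334,154)–(412,152), continuing to (406,300). I'll cast both.

```bash
python3 - <<'E'
from h import *
c=optics.camera_info("wrist")
print((cast(c,[(335,154),(412,153),(405,295)],.052)*1000).round(1).tolist())
print((cast(c,[(239,191),(393,191)],.179)*1000).round(1).tolist(), (cast(c,[(314,135),(418,133)],.012)*1000).round(1).tolist())
E
```

```text
[[585.2, 172.0], [638.7, 174.3], [645.8, 65.1]]
[[545.8, 166.7], [598.3, 168.3]] [[570.1, 183.7], [652.8, 187.7]]
```

play_rows([
  [-2,1.4,0,0,0,-0.012],
  [-2,1.4,0.5,0,0,0],
  [-2.1,1.4,1.5,0,0,0],
  [0,0,2,0,0,0],
  [0,0,2,0,0,0],
])

```text
time: 5.2
tool_pos: [0.6185, 0.0542, 0.0915]
tcp_rot: [2.17, 2.271, 0.002]
wrist_force: [-0.5, 0.5, -1.6]
width: 0.634
grip_force: 54.1
```

play_rows([
  [0,0,1.4,0,0,0],
  [0,0,0,0,0,0],
  [0,0,0,0,0,0],
])

```text
time: 5.45
tool_pos: [0.6162, 0.0552, 0.0762]
tcp_rot: [-2.166, -2.272, 0.004]
wrist_force: [1.4, 0.7, -1.8]
width: 0.636
grip_force: 54.0
```

```bash
python3 go.py 621 50 65 2.5; python3 - <<'E'
from h import *
im=optics.read_camera("side");cv2.imwrite("pics/s2.png",cv2.resize(im[200:340,300:500,::-1],(800,560)))
E
```

```text
t 5.45 tcp [0.6162 0.0552 0.0762] ydir 2.7 q6 0.0 tiltxy(tool z) [-0.003 -0.   ] width 0.6363943756784168
tool shift cm [-0.54  0.45  1.12] wz 0.004
shift cm after turning [-0.54  0.45  1.12]
```

View pics/s2.png

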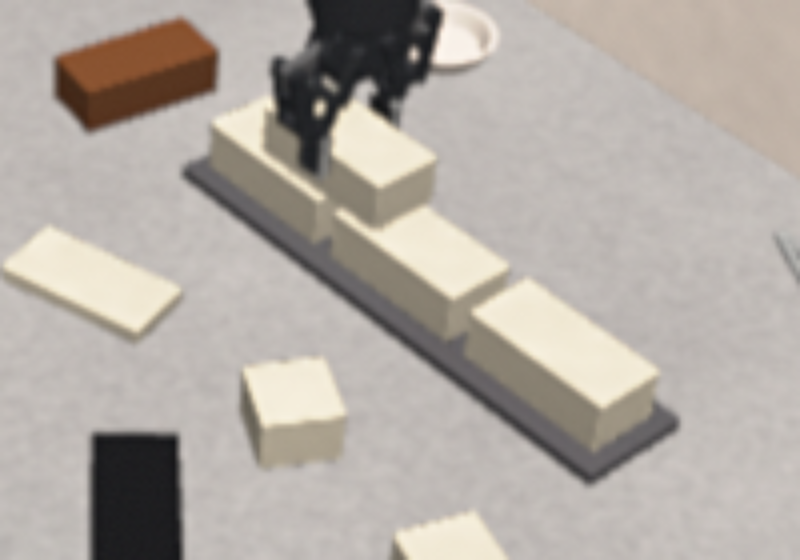

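The crop shows the brick hovering about 1 cm above the left joint at crop position (330,190), in line with the course. I'll make the last correction and lower it gently.

play_rows([
  [-0.5,0.4,0.3,0,0,0],
  [0,0,0.3,0,0,0],
  [0,0,0.2,0,0,0],
  [0,0,0.15,0,0,0],
  [0,0,0,0,0,0],
])

```text
time: 5.92
tool_pos: [0.622, 0.0497, 0.0676]
tcp_rot: [-2.169, -2.273, 0.0]
wrist_force: [0.8, -0.6, -1.1]
width: 0.632
grip_force: 54.1
```

play_rows([
  [0,0,0.15,0,0,0],
  [0,0,0.1,0,0,0],
  [0,0,0,0,0,0],
])

```text
time: 6.17
tool_pos: [0.6221, 0.0497, 0.0651]
tcp_rot: [-2.169, -2.273, 0.0]
wrist_force: [-0.0, -0.4, -1.6]
width: 0.635
grip_force: 54.2
```

play_rows([
  [0,0,0.1,0,0,0],
  [0,0,0.1,0,0,0],
  [0,0,0,0,0,0],
])

```text
time: 6.42
tool_pos: [0.6223, 0.0497, 0.065]
tcp_rot: [2.169, 2.273, -0.0]
wrist_force: [-5.6, -0.4, 7.5]
width: 0.636
grip_force: 55.2
```

Wrist force has risen to 7.5 N, so it's in contact. Releasing.

play_rows([
  [0,0,-0.2,0,0,0],
  [0,0,0,0,0,0],
  [0,0,0,0,0,0],
  [0,0,0,0,0,0],
  [0,0,0,0,0,0],
], grip=0)

```text
time: 6.83
tool_pos: [0.6222, 0.0497, 0.0651]
tcp_rot: [-2.169, -2.273, 0.0]
wrist_force: [0.1, -0.5, -0.9]
width: 1.002
grip_force: 0.0
```

play_rows([
  [0,0,-1.5,0,0,0],
  [0,0,-2.5,0,0,0],
  [0,0,-3,0,0,0],
  [0,0,-3,0,0,0],
  [0,0,0,0,0,0],
])

```text
time: 7.25
tool_pos: [0.6267, 0.0499, 0.1728]
tcp_rot: [2.163, 2.267, 0.013]
wrist_force: [1.8, -0.7, 0.8]
width: 1.002
grip_force: 0.0
```

```bash
python3 go.py 449 -265 150 -14.7;  python3 - <<'E'
from h import *
c=optics.camera_info("wrist");im=optics.read_camera("wrist");cv2.imwrite("pics/w3.png",im[:,:,::-1])
print(rects(im,c,.092,150,3000))
E
```

```text
t 7.25 tcp [0.6267 0.0499 0.1728] ydir 2.7 q6 -0.01 tiltxy(tool z) [0.012 0.   ] width 1.00202623988814
tool shift cm [-30.62 -19.26   2.05] wz 0.304
shift cm after turning [-34.97  -9.2    2.28]
[([308.0, 256.0], 622, 32, 54, 147, 92.7), ([306.0, 109.0], 617, 137, 46, 55, 92.7), ([100.0, 130.0], 489, 117, 40, 84, 109.0), ([582.0, 61.0], 779, 174, 50, 68, 138.5)]
```

View pics/w3.png

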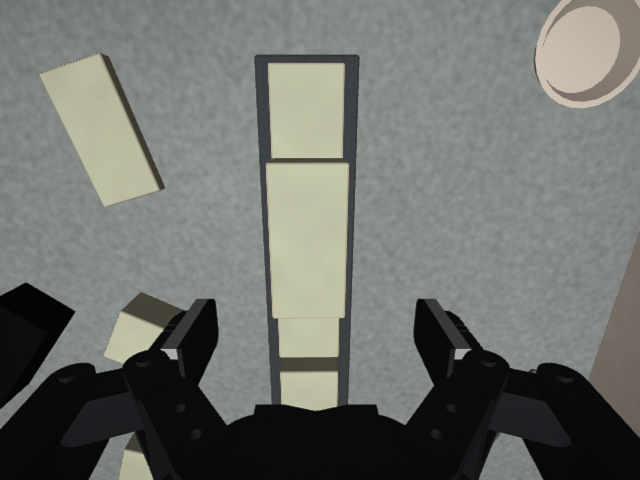

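The placed brick spans (267–348, 163) to (272–345, 318), in line with the course. The course's far end edge is at row 63, and the second joint is at rows 358–371.

```bash
python3 - <<'E'
from h import *
c=optics.camera_info("wrist")
print((cast(c,[(266.5,163),(348.5,163),(344.5,318),(272.5,318)],.092)*1000).round(1).tolist())
print((cast(c,[(269,63),(345,63),(339,357.5),(278,358),(280,371),(338,371)],.052)*1000).round(1).tolist())
E
```

```text
[[591.2, 104.6], [643.5, 107.0], [649.0, -5.2], [595.9, -7.4]]
[[587.6, 168.9], [640.3, 171.4], [652.3, -69.8], [596.9, -72.5], [598.9, -86.6], [652.3, -84.5]]
```

Placed brick is about 2 mm off the joint. On to the second brick.

play_rows([
  [-3.05,-1.92,0,0,0,0],
  [-3.05,-1.92,0,0,0,0],
  [-3.05,-1.92,0,0,0,0],
  [-3.05,-1.92,0,0,0,0],
  [-3.05,-1.92,0,0,0,0],
])

```text
time: 7.72
tool_pos: [0.5315, -0.108, 0.1636]
tcp_rot: [-2.166, -2.272, 0.002]
wrist_force: [0.7, -0.8, -0.7]
width: 1.003
grip_force: 0.0
```

play_rows([
  [-3.05,-1.92,0,0,0,0],
  [-3.05,-1.92,0,0,0,0],
  [-3.05,-1.92,0,0,0,0],
  [-3.05,-1.92,0,0,0,0],
  [-3.05,-1.92,0,0,0,0],
])

```text
time: 8.13
tool_pos: [0.4428, -0.2647, 0.1638]
tcp_rot: [-2.167, -2.272, 0.001]
wrist_force: [0.9, -0.7, 0.8]
width: 1.003
grip_force: 0.0
```

play_rows([
  [0,0,0.5,0,0,0.1],
  [0,0,1,0,0,0.1],
  [0,0,0.8,0,0,0.1],
  [0,0,0,0,0,0],
  [0,0,0,0,0,0],
])

```text
time: 8.55
tool_pos: [0.4435, -0.2633, 0.1406]
tcp_rot: [-2.479, -1.925, 0.002]
wrist_force: [-0.4, 0.2, 0.2]
width: 0.998
grip_force: 0.0
```

```bash
python3 - <<'E'
from h import *
c=optics.camera_info("wrist");im=optics.read_camera("wrist");cv2.imwrite("pics/w4.png",im[:,:,::-1])
for t in (120,150): print(rects(im,c,.04,t,1500))
E
python3 go.py 449 -265 10 -14.7
```

```text
[([324.0, 231.0], 448, -265, 54, 114, 75.2), ([580.0, 39.0], 640, -175, 56, 57, 2.6)]
[([324.0, 231.0], 448, -265, 54, 114, 75.1), ([580.0, 39.0], 640, -175, 56, 56, 2.5)]
t 8.6 tcp [ 0.4442 -0.2636  0.1414] ydir -14.3 q6 -0.33 tiltxy(tool z) [-0.002  0.001] width 1.0012957270775864
tool shift cm [-0.03  0.53 13.14] wz 0.006
shift cm after turning [-0.02  0.5  13.14]
```

View pics/w4.png

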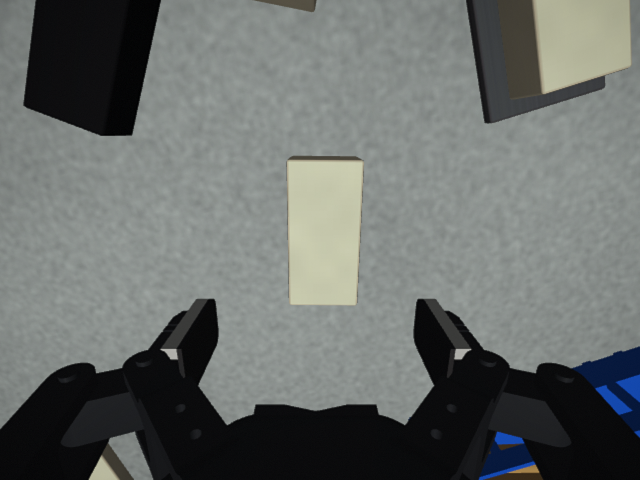

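The second brick is at (324,231) in the wrist view, which is world (449,−265), centred between the open fingers with both sides clear. I'll grasp it the same way.

play_rows([
  [0,0.45,2,0,0,0.006],
  [0,0,3,0,0,0],
  [0,0,3,0,0,0],
  [0,0,2,0,0,0],
  [0,0,1.2,0,0,0],
])

```text
time: 9.02
tool_pos: [0.4478, -0.2638, 0.0279]
tcp_rot: [-2.484, -1.917, 0.002]
wrist_force: [-0.8, 0.8, -0.2]
width: 1.006
grip_force: 0.0
```

play_rows([
  [0,0,1,0,0,0],
  [0,0,0.6,0,0,0],
  [0,0,0,0,0,0],
])

```text
time: 9.27
tool_pos: [0.449, -0.2649, 0.0138]
tcp_rot: [-2.488, -1.917, 0.0]
wrist_force: [0.6, 0.2, -0.1]
width: 1.001
grip_force: 0.0
```

play_rows([
  [0,0,0,0,0,0],
  [0,0,0,0,0,0],
  [0,0,0,0,0,0],
  [0,0,0,0,0,0],
  [0,0,0,0,0,0],
], grip=1, force=50)

```text
time: 9.68
tool_pos: [0.4504, -0.266, 0.0159]
tcp_rot: [2.487, 1.914, 0.002]
wrist_force: [-0.3, 0.7, 5.9]
width: 0.629
grip_force: 55.0
```

play_rows([
  [0,0,0,0,0,0],
  [0,0,0,0,0,0],
])

```text
time: 9.85
tool_pos: [0.4503, -0.266, 0.0159]
tcp_rot: [2.487, 1.914, 0.002]
wrist_force: [-0.2, 0.4, 5.8]
width: 0.632
grip_force: 55.0
```

play_rows([
  [0,0,-1,0,0,0],
  [0,0,-3,0,0,0],
  [0,0,-3.5,0,0,0],
  [0,0,-3.5,0,0,0],
  [0,0,-4,0,0,0],
])

```text
time: 10.27
tool_pos: [0.4474, -0.264, 0.1646]
tcp_rot: [-2.487, -1.914, 0.002]
wrist_force: [0.8, -0.6, -0.9]
width: 0.634
grip_force: 54.1
```

```bash
python3 go.py 628 -81 160 2.6
```

```text
t 10.27 tcp [ 0.4474 -0.264   0.1646] ydir -14.8 q6 -0.32 tiltxy(tool z) [-0.003  0.002] width 0.6337647859046334
tool shift cm [22.32 12.77  0.44] wz -0.304
shift cm after turning [17.47 18.87  0.46]
```

play_rows([
  [0,0,0,0,0,-0.1],
  [0,0,0,0,0,-0.1],
  [0,0,0,0,0,-0.1],
  [2,2.2,0,0,0,0],
  [2.5,2.7,0,0,0,0],
])

```text
time: 10.68
tool_pos: [0.4949, -0.2189, 0.1645]
tcp_rot: [-2.179, -2.262, 0.002]
wrist_force: [0.8, -0.3, -1.1]
width: 0.636
grip_force: 54.1
```

play_rows([
  [2.7,2.9,0,0,0,0],
  [2.7,2.9,0,0,0,0],
  [2.7,2.9,0,0,0,0],
  [2.5,2.7,0,0,0,0],
  [1.9,2,0,0,0,0],
])

```text
time: 11.1
tool_pos: [0.6262, -0.0852, 0.1644]
tcp_rot: [-2.174, -2.267, -0.001]
wrist_force: [0.0, -0.7, -1.2]
width: 0.633
grip_force: 54.1
```

play_rows([
  [0,0,1.5,0,0,0],
  [0,0,2,0,0,0],
  [0,0,2,0,0,0],
  [0,0,1.5,0,0,0],
  [0,0,0,0,0,0],
])

```text
time: 11.52
tool_pos: [0.6211, -0.0868, 0.0899]
tcp_rot: [-2.17, -2.262, 0.008]
wrist_force: [-1.1, 0.7, -3.3]
width: 0.634
grip_force: 54.0
```

```bash
python3 go.py 628 -81 68 2.6
```

```text
t 11.52 tcp [ 0.6211 -0.0868  0.0899] ydir 2.4 q6 -0.22 tiltxy(tool z) [-0.009  0.002] width 0.6336007558823391
tool shift cm [0.55 0.73 2.18] wz -0.004
shift cm after turning [0.55 0.71 2.19]
```

play_rows([
  [0.5,0.65,0,0,0,0],
  [0,0,0.6,0,0,0],
  [0,0,0.6,0,0,0],
  [0,0,0.3,0,0,0],
  [0,0,0,0,0,0],
])

```text
time: 11.93
tool_pos: [0.6308, -0.0824, 0.0789]
tcp_rot: [-2.175, -2.266, 0.001]
wrist_force: [-0.4, 0.2, -2.0]
width: 0.636
grip_force: 54.2
```

```bash
python3 go.py 628 -81 68 2.6
```

```text
t 11.93 tcp [ 0.6308 -0.0824  0.0789] ydir 2.4 q6 -0.21 tiltxy(tool z) [-0.001  0.   ] width 0.635612223454025
tool shift cm [ 0.16 -0.27  1.09] wz -0.004
shift cm after turning [ 0.16 -0.27  1.09]
```

play_rows([
  [0.1,-0.25,0.3,0,0,0],
  [0,0,0.3,0,0,0],
  [0,0,0.2,0,0,0],
  [0,0,0.1,0,0,0],
  [0,0,0,0,0,0],
])

```text
time: 12.35
tool_pos: [0.6284, -0.0816, 0.0699]
tcp_rot: [-2.175, -2.266, 0.001]
wrist_force: [-0.7, -0.1, -2.4]
width: 0.632
grip_force: 54.2
```

play_rows([
  [0,0,0.1,0,0,0],
  [0,0,0.1,0,0,0],
  [0,0,0.1,0,0,0],
  [0,0,0,0,0,0],
])

```text
time: 12.68
tool_pos: [0.629, -0.0816, 0.0679]
tcp_rot: [2.175, 2.266, 0.0]
wrist_force: [-1.0, 0.6, 2.2]
width: 0.633
grip_force: 54.5
```

Just in contact. A slight press, then release and retreat.

play_rows([
  [0,0,0.1,0,0,0],
  [0,0,0,0,0,0],
])

```text
time: 12.85
tool_pos: [0.629, -0.0817, 0.0679]
tcp_rot: [2.175, 2.266, 0.0]
wrist_force: [-4.7, 0.1, 8.0]
width: 0.631
grip_force: 55.1
```

play_rows([
  [0,0,-0.1,0,0,0],
  [0,0,0,0,0,0],
  [0,0,0,0,0,0],
  [0,0,0,0,0,0],
  [0,0,0,0,0,0],
], grip=0)

```text
time: 13.27
tool_pos: [0.6286, -0.0816, 0.067]
tcp_rot: [-2.175, -2.266, 0.0]
wrist_force: [-0.3, 1.4, 0.2]
width: 1.001
grip_force: 0.0
```

play_rows([
  [0,0,-1.5,0,0,0],
  [0,0,-2.5,0,0,0],
  [0,0,-3.5,0,0,0],
  [0,0,-3.5,0,0,0],
  [0,0,-2,0,0,0],
])

```text
time: 13.68
tool_pos: [0.6304, -0.0819, 0.2016]
tcp_rot: [2.173, 2.264, 0.004]
wrist_force: [1.5, -0.5, 1.1]
width: 1.001
grip_force: 0.0
```

play_rows([
  [0,0,0,0,0,0],
  [0,0,0,0,0,0],
  [0,0,0,0,0,0],
])

```text
time: 13.93
tool_pos: [0.628, -0.0815, 0.1962]
tcp_rot: [-2.175, -2.266, 0.001]
wrist_force: [-0.4, -0.5, -0.1]
width: 1.002
grip_force: 0.0
```

```bash
python3 - <<'E'
from h import *
c=optics.camera_info("wrist");im=optics.read_camera("wrist");cv2.imwrite("pics/w5.png",im[:,:,::-1])
print(rects(im,c,.092,150,3000))
im=optics.read_camera("side");cv2.imwrite("pics/s5.png",cv2.resize(im[200:340,300:500,::-1],(800,560)))
t=optics.camera_info("top");it=optics.read_camera("top")
print([r for r in rects(it,t,.04,150) if 400<r[0][0]<435 and 240<r[0][1]<270])
E
```

```text
[([137.0, 202.0], 494, -62, 45, 45, 65.7), ([317.0, 246.0], 628, -99, 54, 149, 92.3), ([315.0, 65.0], 622, 32, 54, 81, 92.6)]
[([417.0, 255.0], 470, -74, 54, 54, 66.0)]
```

View pics/w5.png

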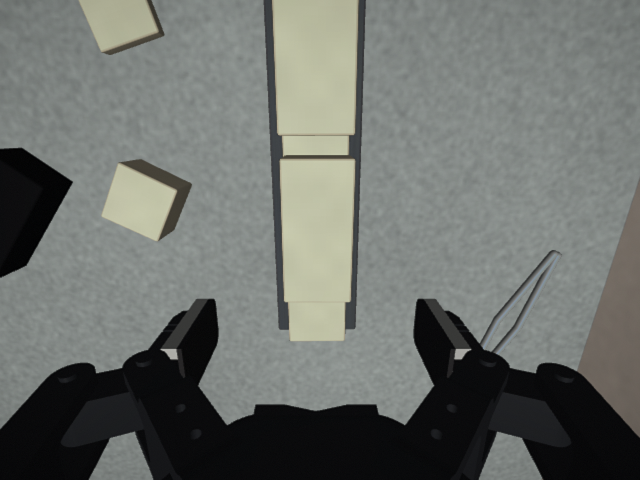

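View pics/s5.png

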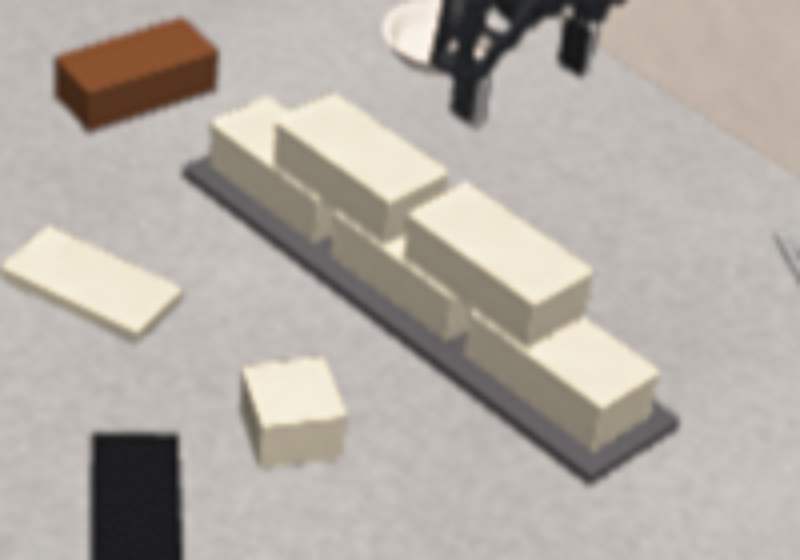

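Both bricks bridge their joints: the second spans (280–355,158) to (285–350,302) in the wrist view, and the side view shows about equal overhang at both ends. The half brick hasn't moved.

```bash
python3 - <<'E'
from h import *
from workcell import order
c=optics.camera_info("wrist")
p=cast(c,[(317.5,158),(317.5,302)],.092).mean(0); e=cast(c,[(317,341)],.052)[0]
d=np.linalg.norm(p-e); print(d)  # expect 0.1225
if abs(d-.1225)<.01: print(order.finish_job())
E
```

```text
0.12081426113619617
the job is handed in; nothing more can be done
None
```

I set both full-size bricks flat over the two open joints, each within about 2 mm of its joint along the row by the wrist camera. The half brick is where it started, and the job was handed in at about 14 s of the 46 s allowed; no verdict came back.

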